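# Bring the red jar of the pen caddy to the front and hold it there

## Robot

A 6-joint arm with a two-finger parallel gripper is mounted at the origin on the work surface. World frame = base frame: x ahead of the robot, y to its left, z up, the work surface at z = 0. Lengths are in m, angles in rad, forces in N, time in s.
With the tool pointing down it reaches from about 0.35 to 0.775 m from the base axis. Payload 5.5 kg.
Tool frame: the origin (TCP) lies between the finger pads; the fingertips stand 19 mm ahead of it and the grasp point (between the pads) is the TCP; z points along the fingers, y is the line along which they close (so a half turn about z gives the same grasp; the last joint's range is limited). The gripper opens to 85 mm and grips with 20 to 120 N. Pads are 22 mm wide; open, the fingers measure 114 mm over their backs; the gripper's body (76 mm by 85 mm) begins 54 mm behind the grasp point. The pads swing forward as they close: fully open they stand 13 mm farther back than shut.
Start: joints at [-1.411, 0.313, 0.046, 1.304, 0, 1.431], TCP at [0.17, -0.549, 0.216] pointing down, gripper open.
Joint ranges: [-2.76, 2.76], [-0.86, 1.69], [-1.03, 1.26], [-2.2, 2.34], [-1.47, 1.5], [-3.14, 3.14]. Speed limits (rad/s): [2.57, 2.57, 3.14, 3.14, 3.14, 3.14].

## Interface

Orientations are given as a unit quaternion [w, x, y, z].
In Python, from workcell import env gives the robot as it stands.
- The arm moves only by the tool carry_out, never from a script. Its argument "increments" is a list that holds one entry, the list of rows, each a list of 6 numbers: the shift along the tool's x, y, z each as a share of 50 cm, from -1 to 1, then the turn, a rotation vector about the tool's x, y, z each as a share of 2 pi rad, from -1 to 1. In form: [[[x, y, z, ax, ay, az], ...]]. A call has 1 to 5 rows; each row is the pose to reach, as a shift and turn from the pose commanded when the call began, along the tool's axes at that moment, turning the shorter way round; what a row does not reach only later rows make up. A row lasts 1/8 s, in which the tool goes at most 62.5 mm and 10.7 degrees, less where a joint would pass 70% of its speed; a pose out of reach is approached as far as the arm can. A call with a number of a shift or a turn outside -1 to 1 is refused whole. A call with a gripper value outside its range is refused whole. "jaw" is the closure, from 0 (fully open) to 1 (shut), set as the call begins (left out, the last holds). The fingers move at their own pace and stop on an object; "squeeze" is the grip in N (left out, the last holds). Time passes only in rows, so rows that repeat a pose let the fingers close. It gives the time, the measured TCP pose, the force, the opening and the grip force at its end, in the units of the state.
- env.get_state(): the state, without advancing time (a new reading comes with each control period).
- env.read_camera(name): name is "side" or "top"; returns a dict with "frame" (420x560x3 uint8, blue, green, red), "z_map" (420x560 float32, m along the optical axis (not along the pixel's ray), 0 where there is no reading), "intrinsics" (3x3 intrinsics, pixels), "R" (3x3) and "t" (3): a world point X has camera coordinates R X + t. Camera axes: x right, y down, z forward; pixel columns grow to the right and rows downward; lengths in m; the calibration is good to about 2 mm. A picture is of the moment at which its call begins.
- env.hand_in(): hands the job in; it is judged then, once.
Trained networks look in the newest picture that a camera, given by its name, has taken for a name from the list of things; names that differ only in an ending like _2 or _b are one class to them, and where a whole thing is asked for, a point or a joint stands for the part that bears it (a point fixed in the world has none). Each returns a list of dicts, best first, with "score" (0 to 1); they miss things now and then, are a little off and sometimes report something else, mostly with a low value. They report only what shows in the picture. A call takes as long as a camera call.
- env.find_in(camera, name): "position" ([x, y, z] in m, in world coordinates, good to about 4 mm: the middle of the surface that is visible of it).
The state is a dict: "clock": time; "joint_pos": joint angles; "qvel": joint speeds; "tau": joint torques, N m; "tcp_pos": TCP position; "orientation": TCP orientation; "wrist_force": force on the tool from outside, world axes, zero at the start; "ft_torque": the same for the moment, N m; "finger_gap": finger opening in m; "grip_force": force on a finger pad.
Only numpy, scipy, OpenCV 4.12 (cv2) and the standard library are available. Lean on these libraries where they do the work, as an engineer would, in place of code of your own. Each camera call takes 0.05 s, during which the arm holds its last target. There are 200 camera calls.

## Task

I have both hands full of freshly sharpened pencils for the red jar of the pen caddy: take the carousel, turn it gently until the red jar faces squarely to the front of the caddy, right behind the tortoiseshell clip dish, and finish with the fingers still holding the carousel so that it cannot run on while I fill the jar. Leave the caddy standing where it is and do not disturb anything else on the desk.

Things in the scene. Friction and masses are not known exactly. Their poses are not given: they have to be found in the camera images.
- caddy: Plinth of the pen caddy: loose weighted wooden disc, 210 mm diameter, 26 mm high (1.5 kg; pushed with 10 to 25 N it slides), with a tongue 84 mm wide reaching 185 mm from the centre, which carries the clip dish. Origin: centre of its underside, on the carousel's axis; its -x axis points to the caddy's front (the dish). The front faces away from the robot, up to 40 degrees off.
- carousel: What turns on the plinth: wooden disc, 194 mm diameter, top 42 mm above the desk; on it five fixed round open jars around a 16 mm steel post with a wooden T-bar handle on top. One jar is red and empty; four are grey metal and hold pencils, pens, ruler and scissors, up to 205 mm above the desk, all within the disc. Origin on the axis, 26 mm up; -x points to the red jar, y along the T-bar. 0.9 kg.
- red_jar (a point): Centre of the mouth of the red jar, 62 mm from the axis, 137 mm above the desk. The five jars are 56 mm in diameter, 95 mm tall, with 3 mm walls, and stand 72 degrees apart on a circle of 62 mm radius.
- handle (a point): Centre of the wooden T-bar handle, on the carousel's axis, 248 mm above the desk: a round level bar of 20 mm diameter, 90 mm long, on top of the post. It lies square to the line from the axis to the red jar. The fingers can take it from above at its middle, across the bar; the pencils end 40 mm below it.
- clip_dish (a point): Centre of the rim of the round tortoiseshell clip dish (70 mm diameter, rim 42 mm above the desk) that marks the front of the caddy; 144 mm from the axis.
- turntable (a joint): Angle of the carousel on the plinth in rad: 0 when the red jar faces squarely to the front, growing anticlockwise seen from above; it turns endlessly either way (2 pi is the front again). It runs on a light ball bearing (drag about 0.01 N m) and coasts on a little when let go in motion.
- sharpener: Bystander: cream electric pencil sharpener with a black rocker switch, 200 x 105 x 128 mm, 1.3 kg, loose. Origin at the centre of its underside, long side along its x.
- pencil_box: Bystander: chunky open wooden box with pencils and an eraser in it, 210 x 85 x 55 mm, loose. Origin at the centre of its underside, long side along its x.
- card_holder: Bystander: chrome business card holder with cards, 50 x 105 x 58 mm, loose. Origin at the centre of its underside, long side along its y.
- eraser: Bystander: pink rubber eraser, 58 x 22 x 13 mm, loose. Origin at the centre of its underside.

How it is judged:
By the outcome, as a careful person would: the job done as asked, in the order asked, and still so for the second after the job is handed in, while the arm keeps its last pose, push and grip.
It also fails if it takes over 51 s, if anything falls off the work surface, if the arm or the gripper's body presses on something with over 40 N, if the wrist force passes 120 N, or if a joint passes its speed limit or range.

## Working session

There is one attempt and no reset: what is moved stays moved. The work goes in short steps, Python scripts to look and compute and a tool call to move; the robot and the scene stay as the last step left them, time stands still between calls to the robot, and variables do not carry over. Pictures are saved under pics/ and viewed, at most 10 in all, crops included, and the job is handed in when it is done.

Besides the shell and the picture viewer there is one more tool, called after ">>>" by a JSON object that holds its "name" and its "arguments". carry_out: Moves the arm, as the interface text tells. Its arguments: {"type":"object","properties":{"increments":{"type":"array","items":{"type":"array","items":{"type":"array","items":{"type":"number","minimum":-1,"maximum":1}}}},"jaw":{"type":"number"},"squeeze":{"type":"number"}},"required":["increments"]}

```bash
mkdir -p pics
python3 - <<'E'
from workcell import env
import cv2,numpy as np
ims=[]
for c in("top","side"):
    r=env.read_camera(c); cv2.imwrite(f"pics/{c}1.png",r["frame"]); np.savez(f"{c}1.npz",**r)
    for n in("handle","red_jar","clip_dish","carousel","caddy","sharpener","pencil_box","card_holder","eraser"):
        print(c,n,[(np.round(d["position"],3).tolist(),round(d["score"],2)) for d in env.find_in(c,n)[:2]])
s=env.get_state();print(s)
E
```

```text
top handle [([0.51, 0.094, 0.046], 0.73)]
top red_jar [([0.516, 0.094, 0.04], 0.67)]
top clip_dish [([0.531, 0.108, 0.043], 0.95)]
top carousel [([0.515, 0.098, 0.048], 0.87)]
top caddy [([0.534, 0.108, 0.041], 0.68)]
top sharpener [([0.404, 0.409, 0.123], 0.89)]
top pencil_box [([0.397, -0.413, 0.021], 0.67), ([0.402, 0.409, 0.123], 0.19)]
top card_holder [([0.657, 0.349, 0.023], 0.77)]
top eraser [([0.693, -0.331, 0.014], 0.5)]
side handle [([0.515, 0.07, 0.113], 0.7), ([0.692, -0.335, 0.015], 0.61)]
side red_jar [([0.515, 0.075, 0.114], 0.7)]
side clip_dish [([0.523, 0.079, 0.089], 0.6)]
side carousel [([0.517, 0.07, 0.118], 0.59)]
side caddy [([0.524, 0.074, 0.089], 0.66)]
side sharpener [([0.404, 0.378, 0.097], 0.82)]
side pencil_box [([0.4, -0.409, 0.018], 0.87)]
side card_holder [([0.653, 0.341, 0.024], 0.81)]
side eraser [([0.693, -0.335, 0.014], 0.58)]
{'clock': 1.0, 'joint_pos': array([-1.41060885e+00,  3.13195581e-01,  4.60987900e-02,  1.30354315e+00,
       -1.95466437e-05,  1.43120659e+00]), 'qvel': array([-0.0002518 , -0.00056336,  0.00042738, -0.00070721,  0.00129536,
        0.00048392]), 'tau': array([ 1.67182767e-03, -4.80477834e+01,  2.98815304e+01,  4.33112391e-04,
        9.53349468e-05,  8.62160530e-07]), 'tcp_pos': array([ 0.16980293, -0.54942558,  0.21572521]), 'orientation': array([ 7.82892497e-05,  9.88787715e-01,  1.49327988e-01, -8.96752070e-06]), 'wrist_force': array([ 0.43789104, -0.26953334,  0.18197331]), 'ft_torque': array([ 0.00536401, -0.01964169,  0.01854849]), 'grip_force': 0.0, 'finger_gap': 0.08552890376966268}
```

View pics/top1.png

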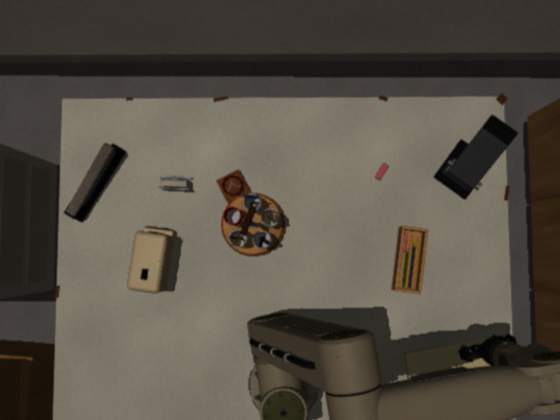

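View pics/side1.png

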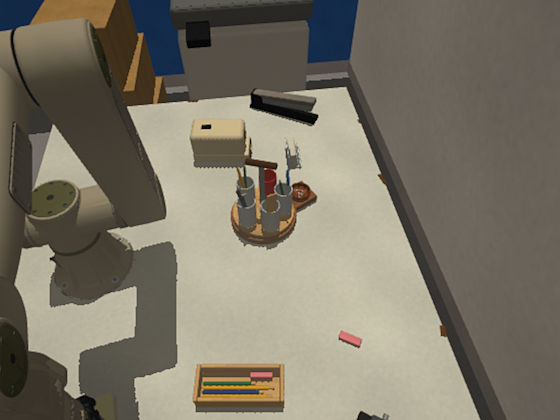

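The top view shows the caddy near (252,222), its dish at (233,184) and the red jar at (232,214). The handle runs across the middle. The side view shows the red jar behind the T-bar at (268,180), with the dish at (301,192). Next I'll get metric positions from depth and colour.

```bash
cat > h.py <<'E'
import numpy as np,cv2
def cloud(r):
    z=r["z_map"];K=r["intrinsics"];v,u=np.mgrid[:z.shape[0],:z.shape[1]]
    P=np.stack([(u-K[0,2])/K[0,0]*z,(v-K[1,2])/K[1,1]*z,z],-1)
    P=(P-r["t"])@r["R"]; P[z==0]=np.nan; return P
def proj(r,X):
    c=r["R"]@np.asarray(X)+r["t"];p=r["intrinsics"]@c;return p[:2]/p[2]
E
python3 - <<'E'
from h import *
from scipy.optimize import least_squares
for c in("top","side"):
    r=dict(np.load(f"{c}1.npz"));P=cloud(r);f=r["frame"].astype(int)
    print(c,"campos",np.round(-r["R"].T@r["t"],3),"f",r["intrinsics"][0,0])
    reg=(np.abs(P[...,0]-.53)<.25)&(np.abs(P[...,1]-.09)<.2)
    h=reg&(P[...,2]>.225)&(P[...,2]<.27)
    q=P[h];print("handle n",len(q),np.median(q,0))
    if len(q)>5:
        m=q[:,:2].mean(0);w,V=np.linalg.eigh(np.cov(q[:,:2].T));print(m,V[:,1],np.degrees(np.arctan2(V[1,1],V[0,1])),"mid",(q[:,:2]-m)@V[:,1].T.__array__().min() if 0 else ((q[:,:2]-m)@V[:,1]).min(),((q[:,:2]-m)@V[:,1]).max(),q[:,2].max())
    red=reg&(f[...,2]>2.2*f[...,1])&(f[...,2]>2.2*f[...,0])&(f[...,2]>70)
    q=P[red];print("red",len(q),np.nanmean(q,0)); up=q[q[:,2]>.12];print(" up",len(up),up.mean(0) if len(up) else 0)
    # rim disc of the carousel, fit circle on outer disc points z .035-.05, outermost by angle
    d=P[reg&(P[...,2]>.034)&(P[...,2]<.05)][:,:2]
    print("disc pts",len(d))
    pl=P[reg&(P[...,2]>.015)]
    c0=np.array([.53,.09]); print("extent",np.nanmin(pl,0),np.nanmax(pl,0))
    v0,u0=np.where(reg&(P[...,2]>.01));print(u0.min(),u0.max(),v0.min(),v0.max())
    x0,x1,y0,y1=(205,300,160,265) if c=="top" else (220,330,145,250)
    cv2.imwrite(f"pics/{c}z.png",cv2.resize(np.clip(r["frame"][y0:y1,x0:x1]*1.8,0,255).astype(np.uint8),None,fx=5,fy=5,interpolation=cv2.INTER_CUBIC))
E
```

```text
top campos [ 0.432 -0.008  1.764] f 531.1880247792128
handle n 218 [0.51714687 0.0981683  0.25602395]
[0.51710012 0.09798075] [-0.9317788   0.36302655] 158.71381670695664 mid -0.045128033152446755 0.044671385709673946 0.26759386012624764
red 65 [0.57580729 0.16308015 0.08617374]
 up 31 [0.54277791 0.16151628 0.13604937]
disc pts 1602
extent [ 0.29624501 -0.08275704  0.01502091] [0.76835356 0.27389425 0.26759386]
195 315 146 296
side campos [ 0.453 -0.71   1.071] f 416.72308257084933
handle n 253 [0.51765802 0.09367857 0.25525171]
[0.51846658 0.0944679 ] [-0.93430458  0.35647574] 159.11608369638333 mid -0.04388674911095281 0.04646722769350185 0.26217503623817895
red 228 [0.54753688 0.15522515 0.11331284]
 up 92 [0.54714087 0.15297254 0.13094315]
disc pts 915
extent [ 0.41450198 -0.00763727  0.01511171] [0.70115986 0.21890288 0.26217504]
231 317 158 243
```

View pics/topz.png

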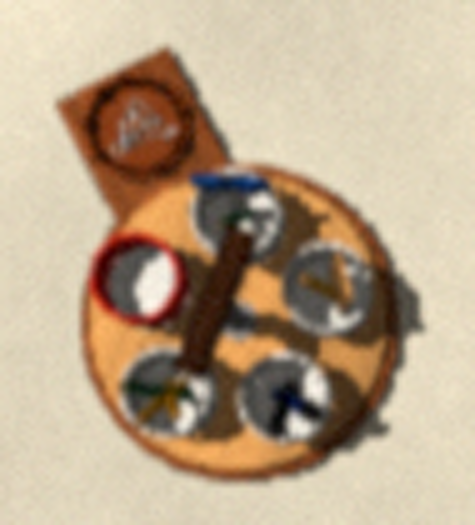

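View pics/sidez.png

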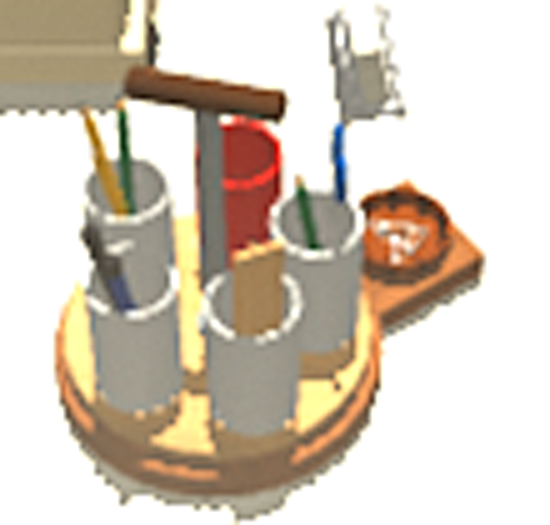

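The zoomed top crop shows the dish at full-frame pixel (233.4,186), the red jar at (232.6,216) and the bar running from (245,226) to (254,206). The side crop agrees with the red jar being square to the bar. I still need the axis and the front direction.

```bash
cat >> h.py <<'E'
from scipy.optimize import minimize
def front(r,ax0,lo=.012):
    P=cloud(r);z=P[...,2];reg=(np.hypot(P[...,0]-ax0[0],P[...,1]-ax0[1])<.21)
    # disc edge circle fit: carousel top points with wood colour
    a=reg&(z>.034)&(z<.05);q=P[a][:,:2];q=q[np.hypot(*(q-ax0).T)<.103]
    ang=np.arctan2(*(q-ax0).T[::-1]);b=((ang+np.pi)/(2*np.pi)*48).astype(int)
    e=np.array([q[b==k][np.argmax(np.hypot(*(q[b==k]-ax0).T))] for k in range(48) if (b==k).sum()>3])
    fit=minimize(lambda p:np.abs(np.hypot(*(e-p[:2]).T)-p[2]).mean(),[*ax0,.097],method="Nelder-Mead").x
    t=reg&(z>lo)&(z<.06)&(np.hypot(P[...,0]-ax0[0],P[...,1]-ax0[1])>.112)
    qt=P[t];qt=qt[qt[:,0]>ax0[0]+.06];s=qt[:,:2]-ax0
    w,V=np.linalg.eigh(np.cov(s.T))
    box=cv2.minAreaRect((s*1000).astype(np.float32))
    d=s.mean(0);return fit,len(s),s.mean(0)+ax0,np.degrees(np.arctan2(d[1],d[0])),np.degrees(np.arctan2(*V[::-1,1])),box
E
python3 - <<'E'
from h import *
for c,ax in(("top",(.5172,.098)),("side",(.5182,.0955)),("top",(.5175,.097)),("side",(.5175,.097))):
    r=dict(np.load(f"{c}1.npz"));print(c,front(r,np.array(ax)))
r=dict(np.load("top1.npz"))
# dish rim center pixel -> ray at z=.042 ; red mouth pixel at z=.137
for c,pts in(("top",((233.4,186,.042),(232.7,215.8,.137))),("side",((301.2,191.5,.042),))):
    r=dict(np.load(f"{c}1.npz"))
    for u,v,z in pts:
        o=-r["R"].T@r["t"];d=r["R"].T@np.linalg.inv(r["intrinsics"])@[u,v,1];X=o+d*(z-o[2])/d[2];s=X[:2]-[.5175,.097]
        print(c,X,np.hypot(*s),np.degrees(np.arctan2(s[1],s[0])))
E
```

```text
top (array([0.51723034, 0.09786176, 0.09597524]), 580, array([0.64751045, 0.16402344]), np.float64(26.869630458331518), np.float64(98.9307160217026), ((144.0682830810547, 19.525558471679688), (122.33319091796875, 330.1995544433594), 4.824272632598877))
side (array([0.5187434 , 0.09705501, 0.09554944]), 448, array([0.65493646, 0.15693348]), np.float64(24.193611325341468), np.float64(87.26419209961615), ((130.32823181152344, 70.66932678222656), (79.4280776977539, 86.6387939453125), 26.08072280883789))
top (array([0.51717108, 0.09778691, 0.09600216]), 585, array([0.64713008, 0.16408026]), np.float64(27.36041001157261), np.float64(99.7460878525122), ((142.33729553222656, 20.826370239257812), (123.74874877929688, 330.27734375), 5.741367816925049))
side (array([0.51874907, 0.0970442 , 0.09552071]), 449, array([0.65487795, 0.1568358 ]), np.float64(23.535825878751236), np.float64(86.64814231218449), ((130.3686981201172, 68.84651184082031), (80.89664459228516, 86.6387939453125), 26.080724716186523))
top [0.64204406 0.15927239 0.042     ] 0.1392446582576319 26.56518360582623
top [0.53840896 0.15191779 0.137     ] 0.05876349517724512 69.15657411883187
side [0.64958986 0.15691471 0.042     ] 0.145043102890634 24.398593201933004
```

```bash
cat >> h.py <<'E'
def fitcaddy(r,x0,zlo=.013):
    P=cloud(r);z=P[...,2];near=np.hypot(P[...,0]-.55,P[...,1]-.11)<.19
    obs=near&(z>zlo);ign=(~near)|(z>.06)|np.isnan(z)
    ign=cv2.dilate(ign.astype(np.uint8),np.ones((3,3)))>0
    S=8
    def model(p):
        x,y,th=p;c,s=np.cos(th),np.sin(th);m=np.zeros((420,560),np.uint8)
        t=np.linspace(0,2*np.pi,60)
        circ=lambda R,o:[(o+R*np.cos(a),R*np.sin(a)) for a in t]
        parts=[(circ(.105,0),(zlo,.026)),(circ(.097,0),(.026,.042)),([(0,-.042),(0,.042),(.185,.042),(.185,-.042)],(zlo,.026)),(circ(.035,.144),(.026,.042))]
        for pts,zs in parts:
            q=np.array([proj(r,[x+a*c-b*s,y+a*s+b*c,zz]) for zz in zs for a,b in pts])
            cv2.fillPoly(m,[np.round(cv2.convexHull(q.astype(np.float32))*S).astype(np.int32)],255,cv2.LINE_AA,3)
        return m/255.
    cost=lambda p:np.abs(cv2.GaussianBlur(model(p)-obs,(0,0),.8))[~ign].sum()
    best=min((minimize(cost,[x0[0],x0[1],np.radians(a)],method="Nelder-Mead",options=dict(initial_simplex=[[x0[0],x0[1],np.radians(a)],[x0[0]+.004,x0[1],np.radians(a)],[x0[0],x0[1]+.004,np.radians(a)],[x0[0],x0[1],np.radians(a+3)]],xatol=1e-5,fatol=1e-2)) for a in(22,26,30)),key=lambda k:k.fun)
    return best.x[:2],np.degrees(best.x[2]),best.fun
E
python3 - <<'E'
from h import *
for c in("top","side"):
    r=dict(np.load(f"{c}1.npz"))
    for zl in(.008,.013,.018):print(c,fitcaddy(r,(.5175,.097),zl))
E
```

```text
top (array([0.51709283, 0.09906277]), np.float64(27.16870615558156), np.float64(362.81107316449675))
top (array([0.51707581, 0.0986589 ]), np.float64(27.166112889185513), np.float64(165.28403838304945))
top (array([0.51744684, 0.09960738]), np.float64(26.419822426373326), np.float64(177.41802661280147))
side (array([0.51885265, 0.10315428]), np.float64(27.104944386763645), np.float64(100.07470957693695))
side (array([0.51901077, 0.1033657 ]), np.float64(26.881180042138347), np.float64(86.38254385880178))
side (array([0.51833491, 0.10270585]), np.float64(26.964969739945317), np.float64(85.67477497110241))
```

```bash
cat > go.py <<'E'
import sys,numpy as np
from scipy.spatial.transform import Rotation as R
from workcell import env
def row(x,y,z,yaw):
    s=env.get_state();q=s["orientation"];A=R.from_quat([q[1],q[2],q[3],q[0]])
    a=np.radians(yaw);Y=np.array([np.cos(a),np.sin(a),0]);Z=np.array([0,0,-1.]);T=R.from_matrix(np.c_[np.cross(Y,Z),Y,Z])
    d=A.inv().apply(np.array([x,y,z])-s["tcp_pos"])/.5;w=(A.inv()*T).as_rotvec()/(2*np.pi)
    yw=np.degrees(np.arctan2(*A.as_matrix()[[1,0],1]));print("now",s["clock"],np.round(s["tcp_pos"],4),"yaw",yw.round(2),"F",np.round(s["wrist_force"],2),"M",np.round(s["ft_torque"],2),"gap",s["finger_gap"],"grip",s["grip_force"])
    print("row",np.round(np.r_[d,w],4).tolist())
if __name__=="__main__":row(*map(float,sys.argv[1:]))
E
python3 go.py .5175 .0975 .35 68.9; python3 go.py .26 -.38 .35 0
```

```text
now 1.0 [ 0.1698 -0.5494  0.2157] yaw -72.82 F [ 0.44 -0.27  0.18] M [ 0.01 -0.02  0.02] gap 0.08552890376966268 grip 0.0
row [1.0465, -1.0308, -0.2687, 0.0, 0.0, -0.3937]
now 1.0 [ 0.1698 -0.5494  0.2157] yaw -72.82 F [ 0.44 -0.27  0.18] M [ 0.01 -0.02  0.02] gap 0.08552890376966268 grip 0.0
row [0.2724, -0.2704, -0.2686, 0.0, 0.0, -0.2023]
```

Lifting first, then moving toward the caddy.

>>> {"name": "carry_out", "arguments": {"increments": [[[0.02,-0.02,-0.1,0,0,-0.02],[0.09,-0.09,-0.18,0,0,-0.05],[0.16,-0.16,-0.25,0,0,-0.08],[0.23,-0.23,-0.268,0,0,-0.11],[0.3,-0.3,-0.268,0,0,-0.135]]]}}

```text
clock: 1.62
tcp_pos: [0.2696, -0.3609, 0.3511]
orientation: [0.002, 0.838, 0.545, -0.0]
wrist_force: [0.4, -0.0, -0.1]
finger_gap: 0.0857
grip_force: 0.0
```

```bash
python3 go.py .5175 .0975 .35 68.9
```

```text
now 1.625 [ 0.2696 -0.3609  0.3511] yaw -23.93 F [ 0.36 -0.   -0.07] M [-0.02  0.03 -0.01] gap 0.0857409507696325 grip 0.0
row [1.0392, 0.0812, 0.0004, 0.0001, 0.0005, -0.2579]
```

>>> {"name": "carry_out", "arguments": {"increments": [[[0.11,0.01,0,0,0,-0.028],[0.22,0.02,0,0,0,-0.056],[0.33,0.03,0,0,0,-0.084],[0.44,0.035,0,0,0,-0.112],[0.55,0.043,0,0,0,-0.14]]]}}

```text
clock: 2.25
tcp_pos: [0.4018, -0.1182, 0.35]
orientation: [0.001, 0.526, 0.85, -0.0]
wrist_force: [0.9, -0.9, 0.0]
finger_gap: 0.0852
grip_force: 0.0
```

```bash
python3 go.py .5175 .0975 .35 68.9
```

```text
now 2.25 [ 0.4018 -0.1182  0.35  ] yaw 26.5 F [ 0.9  -0.86  0.04] M [-0.07 -0.03 -0.01] gap 0.08516680271712314 grip 0.0
row [0.2828, 0.3995, -0.0001, 0.0, 0.0002, -0.1178]
```

>>> {"name": "carry_out", "arguments": {"increments": [[[0.06,0.085,0,0,0,-0.028],[0.12,0.17,0,0,0,-0.055],[0.18,0.255,0,0,0,-0.082],[0.24,0.34,0,0,0,-0.105],[0.283,0.399,0,0,0,-0.118]]]}}

```text
clock: 2.88
tcp_pos: [0.5186, 0.0973, 0.3495]
orientation: [0.0, 0.183, 0.983, 0.0]
wrist_force: [0.9, -0.2, -0.2]
finger_gap: 0.0854
grip_force: 0.0
```

>>> {"name": "carry_out", "arguments": {"increments": [[[0,0,0,0,0,0],[0,0,0,0,0,0]]]}}

```text
clock: 3.12
tcp_pos: [0.5176, 0.0949, 0.3496]
orientation: [-0.0, 0.185, 0.983, -0.0]
wrist_force: [1.2, -0.3, 0.8]
finger_gap: 0.0849
grip_force: 0.0
```

```bash
python3 go.py .5175 .0975 .35 68.9;python3 go.py .5175 .0975 .25 68.9
```

```text
now 3.125 [0.5176 0.0949 0.3496] yaw 68.64 F [ 1.17 -0.28  0.85] M [ 0.03  0.04 -0.04] gap 0.08487637006239232 grip 0.0
row [0.002, 0.0047, -0.0009, -0.0001, -0.0001, -0.0007]
now 3.125 [0.5176 0.0949 0.3496] yaw 68.64 F [ 1.17 -0.28  0.85] M [ 0.03  0.04 -0.04] gap 0.08487637006239232 grip 0.0
row [0.0019, 0.0048, 0.1991, -0.0001, -0.0001, -0.0007]
```

>>> {"name": "carry_out", "arguments": {"increments": [[[0.002,0.005,0.05,0,0,-0.0007],[0.002,0.005,0.1,0,0,-0.0007],[0.002,0.005,0.15,0,0,-0.0007],[0.002,0.005,0.199,0,0,-0.0007],[0.002,0.005,0.199,0,0,-0.0007]]], "squeeze": 20}}

```text
clock: 3.75
tcp_pos: [0.5162, 0.0966, 0.2489]
orientation: [-0.002, 0.184, 0.983, -0.001]
wrist_force: [-0.5, -0.1, 0.0]
finger_gap: 0.0858
grip_force: 0.0
```

```bash
python3 go.py .5175 .0975 .25 68.9
python3 - <<'E'
from h import *
from workcell import env
ims=[]
for c in("top","side"):
    r=env.read_camera(c);u,v=proj(r,[.5175,.0975,.25]).astype(int);k=45
    ims.append(cv2.resize(np.clip(r["frame"][v-k:v+k,u-k:u+k]*1.6,0,255).astype(np.uint8),(400,400),interpolation=cv2.INTER_CUBIC))
cv2.imwrite("pics/g1.png",np.hstack(ims))
E
```

```text
now 3.75 [0.5162 0.0966 0.2489] yaw 68.77 F [-0.46 -0.06  0.02] M [ 0.01 -0.01  0.04] gap 0.08580457394913402 grip 0.0
row [-0.0017, 0.0027, -0.0022, -0.0003, -0.0005, -0.0004]
```

View pics/g1.png

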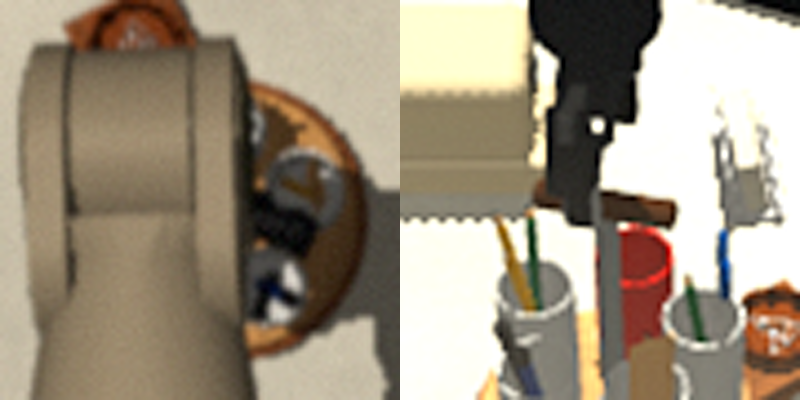

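The side half shows the near finger in front of the bar at about (575,205), with the bar running from (535,195) to (675,212), so the fingers straddle its middle. The top view is blocked by the wrist. Closing gently now.

>>> {"name": "carry_out", "arguments": {"increments": [[[0,0.0027,0,0,0,-0.0004],[0,0.0027,0,0,0,-0.0004],[0,0.0027,0,0,0,-0.0004],[0,0.0027,0,0,0,-0.0004],[0,0.0027,0,0,0,-0.0004]]], "jaw": 0.6, "squeeze": 20}}

```text
clock: 4.47
tcp_pos: [0.5184, 0.0992, 0.2502]
orientation: [-0.0, 0.182, 0.983, -0.0]
wrist_force: [0.5, -0.3, 0.1]
finger_gap: 0.0343
grip_force: 0.0
```

>>> {"name": "carry_out", "arguments": {"increments": [[[0,0,0,0,0,0],[0,0,0,0,0,0],[0,0,0,0,0,0],[0,0,0,0,0,0],[0,0,0,0,0,0]]], "jaw": 1, "squeeze": 20}}

```text
clock: 5.1
tcp_pos: [0.5184, 0.0991, 0.2502]
orientation: [0.0, 0.182, 0.983, -0.0]
wrist_force: [1.3, 0.7, -0.5]
finger_gap: -0.0004
grip_force: 0.0
```

```bash
python3 go.py .5175 .0975 .25 68.9
```

```text
now 5.1 [0.5184 0.0991 0.2502] yaw 69.05 F [ 1.28  0.69 -0.49] M [-0.01 -0.02  0.03] gap -0.00043445057265009603 grip 0.0
row [0.0005, -0.0036, 0.0004, -0.0, 0.0, 0.0004]
```

The gap reads 0, so the grasp missed the bar. I need to see where the fingers are.

Run:
```python
from h import *
from workcell import env
ims=[]
for c in("top","side"):
    r=env.read_camera(c);u,v=proj(r,[.5175,.0975,.24]).astype(int);k=60 if c=="top" else 50
    np.savez(f"{c}2.npz",**r)
    ims.append(cv2.resize(np.clip(r["frame"][v-k:v+k,u-k:u+k]*1.6,0,255).astype(np.uint8),(400,400),interpolation=cv2.INTER_CUBIC))
    P=cloud(r);q=P[(np.abs(P[...,0]-.5175)<.08)&(np.abs(P[...,1]-.0975)<.08)&(P[...,2]>.225)&(P[...,2]<.262)]
    print(c,len(q),q.min(0) if len(q) else 0,q.max(0) if len(q) else 0)
    print([ (d["position"],d["score"]) for d in env.find_in(c,"handle")])
cv2.imwrite("pics/g2.png",np.hstack(ims))
```

```text
top 0 0 0
[([0.5158, 0.0471, 0.0459], 0.59)]
side 248 [0.47483118 0.07499314 0.22533465] [0.56106459 0.11857277 0.2612618 ]
[([0.5147, 0.0711, 0.1125], 0.89)]
```

View pics/g2.png

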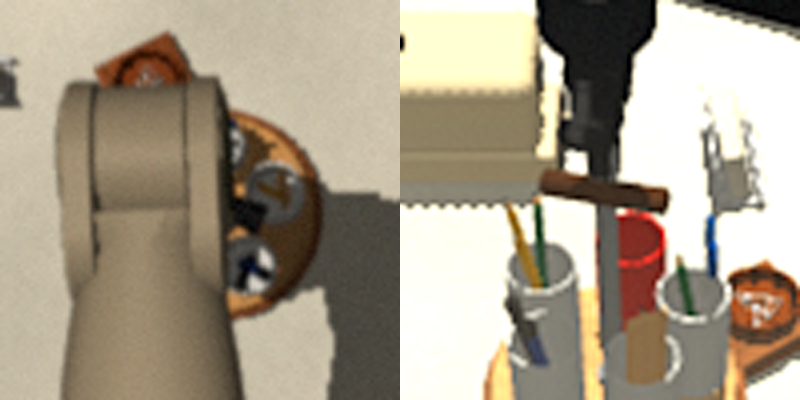

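The side half shows the bar whole and unobstructed, from (545,182) to (668,200), with the closed fingers ending above or behind it. I'll measure the fingertips.

Run:
```python
from h import *
r=dict(np.load("side2.npz"));P=cloud(r);u,v=proj(r,[.5175,.0975,.24]).astype(int);print(u,v, "TCP px",proj(r,[.5184,.0991,.25]),"tip px",proj(r,[.5184,.0991,.231]))
for y in range(v-28,v+6,2):
    print(y,[ (x,*np.round(P[y,x]*1000).astype(int).tolist(),int(r["frame"][y,x].sum())) for x in range(u-6,u+8,3)])
```

```text
260 166 TCP px [261.00291487 163.05582779] tip px [261.2369556  167.87151329]
138 [(254, 501, 65, 374, 86), (257, 509, 62, 376, 76), (260, 516, 62, 375, 49), (263, 525, 77, 360, 56), (266, 534, 99, 340, 23)]
140 [(254, -9223372036854775808, -9223372036854775808, -9223372036854775808, 109), (257, 508, 60, 371, 80), (260, 516, 62, 369, 53), (263, 525, 78, 352, 54), (266, 533, 86, 344, 0)]
142 [(254, 500, 57, 368, 114), (257, 508, 56, 368, 84), (260, 516, 67, 357, 58), (263, 525, 79, 345, 56), (266, 533, 85, 338, 360)]
144 [(254, 499, 50, 368, 113), (257, 507, 55, 363, 85), (260, 517, 84, 335, 63), (263, 524, 80, 337, 54), (266, 535, 106, 312, 430)]
146 [(254, 499, 51, 361, 119), (257, 507, 55, 356, 96), (260, 514, 53, 357, 73), (263, 524, 82, 328, 60), (266, 534, 100, 310, 430)]
148 [(254, 499, 44, 360, 109), (257, 506, 44, 360, 64), (260, 514, 52, 351, 78), (263, 524, 81, 323, 48), (266, 566, 419, 2, 539)]
150 [(254, 498, 41, 357, 114), (257, 505, 39, 358, 68), (260, 514, 51, 345, 67), (263, 524, 85, 312, 46), (266, 564, 409, 1, 564)]
152 [(254, 499, 57, 335, 62), (257, 506, 47, 343, 
[... 627 characters left out ...]
 99, 257, 85), (257, 507, 95, 260, 88), (260, 516, 96, 257, 93), (263, 524, 94, 259, 73), (266, 532, 93, 258, 36)]
164 [(254, 499, 98, 250, 84), (257, 507, 96, 251, 88), (260, 515, 92, 254, 90), (263, 523, 87, 257, 90), (266, 531, 90, 254, 91)]
166 [(254, 512, 331, 4, 389), (257, 522, 330, 3, 173), (260, 515, 90, 248, 82), (263, 523, 91, 246, 82), (266, 530, 84, 252, 87)]
168 [(254, 511, 324, 1, 519), (257, 521, 321, 2, 561), (260, 515, 95, 235, 165), (263, 523, 95, 234, 176), (266, 553, 316, 3, 332)]
170 [(254, 510, 313, 2, 517), (257, 520, 310, 4, 543), (260, 514, 94, 229, 157), (263, 522, 92, 229, 168), (266, 540, 185, 130, 123)]<stdin>:4: RuntimeWarning: invalid value encountered in cast
```

The depth data puts the closed fingertips at z≈0.262, directly above the bar, whose top is at 0.258. In height they sit about 30 mm above where the reported TCP would put them; x and y look right. I'll open, come down about 30 mm while watching the force, and close again.

>>> {"name": "carry_out", "arguments": {"increments": [[[0,0,-0.02,0,0,0],[0,0,-0.02,0,0,0],[0,0,-0.02,0,0,0],[0,0,-0.02,0,0,0],[0,0,-0.02,0,0,0]]], "jaw": 0}}

```text
clock: 5.92
tcp_pos: [0.5182, 0.0991, 0.26]
orientation: [-0.0, 0.182, 0.983, -0.0]
wrist_force: [0.0, -0.1, 0.1]
finger_gap: 0.0855
grip_force: 0.0
```

>>> {"name": "carry_out", "arguments": {"increments": [[[0,0,0.02,0,0,0],[0,0,0.04,0,0,0],[0,0,0.055,0,0,0],[0,0,0.07,0,0,0],[0,0,0.08,0,0,0]]]}}

```text
clock: 6.55
tcp_pos: [0.5181, 0.0991, 0.2195]
orientation: [-0.0, 0.182, 0.983, -0.0]
wrist_force: [-0.0, -0.0, 0.7]
finger_gap: 0.085
grip_force: 0.0
```

```bash
python3 go.py .518 .0985 .22 68.9
python3 - <<'E'
from h import *
from workcell import env
r=env.read_camera("side");np.savez("side3.npz",**r);P=cloud(r);u,v=proj(r,[.5175,.0975,.24]).astype(int)
dark=(r["frame"].sum(-1)<130)&(r["frame"].max(-1).astype(int)-r["frame"].min(-1)<18)&(np.hypot(P[...,0]-.518,P[...,1]-.098)<.09)&(P[...,2]>.215)
q=P[dark];q=q[q[:,2]<.29]
for a in np.arange(.215,.29,.01):
    s=q[(q[:,2]>=a)&(q[:,2]<a+.01)]
    if len(s):print(round(a,3),len(s),s[:,0].min().round(3),s[:,0].max().round(3),np.percentile(s[:,1],[5,50,95]).round(3))
k=50;cv2.imwrite("pics/g3.png",cv2.resize(np.clip(r["frame"][v-k:v+k,u-k:u+k]*1.6,0,255).astype(np.uint8),(500,500),interpolation=cv2.INTER_CUBIC))
E
```

```text
now 6.55 [0.5181 0.0991 0.2195] yaw 69.05 F [-0.03 -0.03  0.66] M [ 0.07  0.09 -0.04] gap 0.08504651062660058 grip 0.0
row [-0.0002, -0.0013, -0.001, -0.0, -0.0001, 0.0004]
0.235 9 0.477 0.549 [0.082 0.09  0.107]
0.245 27 0.475 0.546 [0.077 0.086 0.141]
0.255 24 0.492 0.547 [0.045 0.085 0.14 ]
0.265 21 0.493 0.541 [0.044 0.048 0.141]
0.275 5 0.495 0.54 [0.043 0.046 0.119]
0.285 2 0.541 0.541 [0.137 0.138 0.14 ]
```

View pics/g3.png

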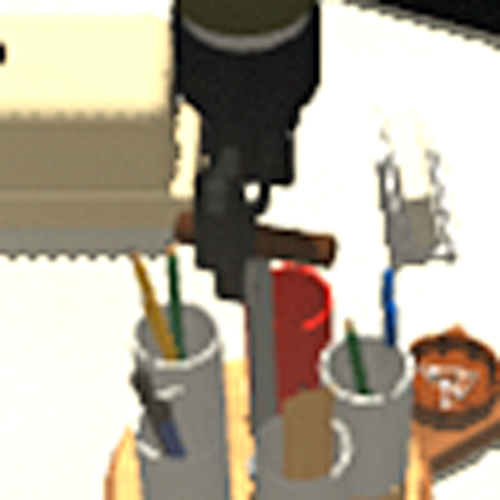

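The near finger now hangs well below the bar in the image, at (225,280), and both fingers straddle it. Closing.

>>> {"name": "carry_out", "arguments": {"increments": [[[0,0,0,0,0,0],[0,0,0,0,0,0],[0,0,0,0,0,0],[0,0,0,0,0,0]]], "jaw": 0.65}}

```text
clock: 7.1
tcp_pos: [0.5185, 0.0991, 0.2204]
orientation: [0.0, 0.182, 0.983, -0.0]
wrist_force: [0.2, 0.2, -0.8]
finger_gap: 0.03
grip_force: 0.0
```

>>> {"name": "carry_out", "arguments": {"increments": [[[0,0,0,0,0,0],[0,0,0,0,0,0],[0,0,0,0,0,0],[0,0,0,0,0,0],[0,0,0,0,0,0]]], "jaw": 1}}

```text
clock: 7.72
tcp_pos: [0.5185, 0.0992, 0.2204]
orientation: [0.0, 0.182, 0.983, 0.0]
wrist_force: [0.9, 0.4, 3.1]
finger_gap: 0.0193
grip_force: 19.9
```

```bash
python3 go.py .518 .0985 .22 27
```

```text
now 7.725 [0.5185 0.0992 0.2204] yaw 69.06 F [0.88 0.4  3.11] M [ 0.26  0.03 -0.01] gap 0.019291683566902255 grip 19.94641900062561
row [0.0004, -0.0017, 0.0008, 0.0001, 0.0, 0.1168]
```

The bar is gripped at a 19.3 mm gap with almost no side load. Turning slowly in small steps.

>>> {"name": "carry_out", "arguments": {"increments": [[[0,0,0,0,0,0.003],[0,0,0,0,0,0.008],[0,0,0,0,0,0.013],[0,0,0,0,0,0.018],[0,0,0,0,0,0.023]]]}}

```text
clock: 8.35
tcp_pos: [0.5184, 0.0992, 0.2204]
orientation: [0.0, 0.253, 0.967, 0.0]
wrist_force: [-0.7, 1.5, 4.9]
finger_gap: 0.0193
grip_force: 20.2
```

```bash
python3 go.py .5185 .0992 .22 27
```

```text
now 8.35 [0.5184 0.0992 0.2204] yaw 60.65 F [-0.66  1.5   4.95] M [0.29 0.02 0.01] gap 0.01933029010487169 grip 20.176867246627808
row [-0.0001, 0.0001, 0.0007, 0.0, 0.0, 0.0935]
```

>>> {"name": "carry_out", "arguments": {"increments": [[[0,0,0,0,0,0.006],[0,0,0,0,0,0.012],[0,0,0,0,0,0.018],[0,0,0,0,0,0.024],[0,0,0,0,0,0.03]]]}}

```text
clock: 8.98
tcp_pos: [0.5184, 0.0991, 0.2203]
orientation: [0.0, 0.343, 0.939, -0.0]
wrist_force: [-1.2, 1.3, 4.4]
finger_gap: 0.0193
grip_force: 20.2
```

>>> {"name": "carry_out", "arguments": {"increments": [[[0,0,0,0,0,0.006],[0,0,0,0,0,0.012],[0,0,0,0,0,0.018],[0,0,0,0,0,0.024],[0,0,0,0,0,0.03]]]}}

```text
clock: 9.6
tcp_pos: [0.5183, 0.099, 0.2204]
orientation: [0.0, 0.43, 0.903, -0.0]
wrist_force: [-0.4, 0.8, 4.7]
finger_gap: 0.0194
grip_force: 20.2
```

>>> {"name": "carry_out", "arguments": {"increments": [[[0,0,0,0,0,0.006],[0,0,0,0,0,0.012],[0,0,0,0,0,0.018],[0,0,0,0,0,0.023],[0,0,0,0,0,0.027]]]}}

```text
clock: 10.22
tcp_pos: [0.5183, 0.099, 0.2204]
orientation: [0.0, 0.505, 0.863, -0.0]
wrist_force: [-0.8, 1.7, 5.6]
finger_gap: 0.0191
grip_force: 20.2
```

>>> {"name": "carry_out", "arguments": {"increments": [[[0,0,0,0,0,0.004],[0,0,0,0,0,0.0058],[0,0,0,0,0,0.0065],[0,0,0,0,0,0.0065],[0,0,0,0,0,0.0065]]]}}

```text
clock: 10.85
tcp_pos: [0.5182, 0.099, 0.2204]
orientation: [0.0, 0.522, 0.853, -0.0]
wrist_force: [-1.2, 1.1, 5.9]
finger_gap: 0.0196
grip_force: 20.3
```

```bash
python3 go.py .5185 .0992 .22 27
python3 - <<'E'
from h import *
from workcell import env
ims=[]
for c in("top","side"):
    r=env.read_camera(c);np.savez(f"{c}4.npz",**r)
    print(c,fitcaddy(r,(.5175,.097),.013))
    P=cloud(r);f=r["frame"].astype(int)
    q=P[(P[...,2]>.225)&(P[...,2]<.27)&(np.hypot(P[...,0]-.518,P[...,1]-.098)<.06)&(f[...,2]>f[...,0]*1.5)]
    if len(q)>9:
        m=q[:,:2].mean(0);w,V=np.linalg.eigh(np.cov(q[:,:2].T));print("bar",len(q),m,np.degrees(np.arctan2(V[1,1],V[0,1])))
    red=(f[...,2]>2.2*f[...,1])&(f[...,2]>2.2*f[...,0])&(f[...,2]>70)&(P[...,2]>.12)&(P[...,2]<.15)
    q=P[red];print("red",len(q),q.mean(0) if len(q) else 0)
    u,v=proj(r,[.56,.11,.1]).astype(int);k=60
    ims.append(cv2.resize(np.clip(r["frame"][v-k:v+k,u-k:u+k]*1.6,0,255).astype(np.uint8),(400,400),interpolation=cv2.INTER_CUBIC))
cv2.imwrite("pics/g4.png",np.hstack(ims))
E
```

```text
now 10.85 [0.5182 0.099  0.2204] yaw 27.05 F [-1.18  1.06  5.95] M [0.11 0.22 0.  ] gap 0.01956139634649363 grip 20.251759886741638
row [0.0001, 0.0007, 0.0007, -0.0, 0.0001, 0.0001]
top (array([0.51678052, 0.10077182]), np.float64(26.946542740386178), np.float64(59.71853593573586))
bar 21 [0.53323477 0.06275859] -176.94460102783717
red 0 0
side (array([0.51827826, 0.10266128]), np.float64(25.945711185806168), np.float64(83.73466214400842))
bar 94 [0.52660207 0.07547326] 114.28455634721564
red 87 [0.56829874 0.12999036 0.13092188]
```

View pics/g4.png

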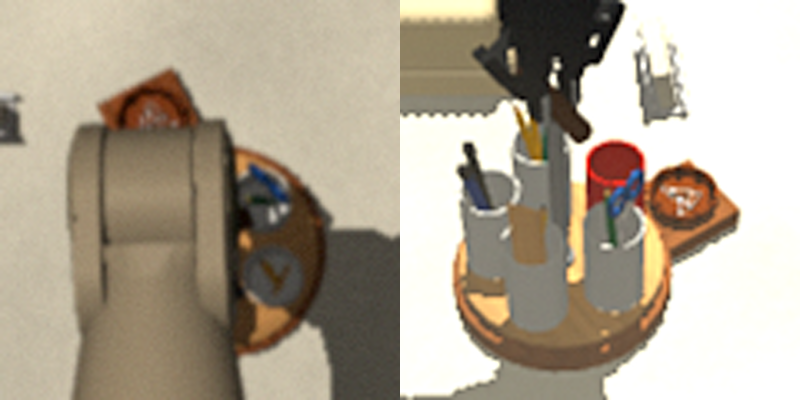

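The top half shows the tongue unmoved. The side half shows the red jar at (616,165), in line between the post and the dish at (685,195). Now a direct angle check using the red rim and the dish.

Run:
```python
from h import *
def ray(r,u,v,z):
    o=-r["R"].T@r["t"];d=r["R"].T@np.linalg.inv(r["intrinsics"])@[u,v,1];return (o+d*(z-o[2])/d[2])[:2]
for n in("side1","side4"):
    r=dict(np.load(n+".npz"));f=r["frame"].astype(int);P=cloud(r)
    m=((f[...,2]>2.2*f[...,1])&(f[...,2]>2.2*f[...,0])&(f[...,2]>60)&(np.hypot(P[...,0]-.53,P[...,1]-.13)<.12)&(P[...,2]>.05)).astype(np.float64)
    # fit red jar cylinder silhouette angle about axis
    t=np.linspace(0,2*np.pi,50);ign=(P[...,2]>.145)|(cv2.dilate(((f.max(-1)-f.min(-1)<40)&(P[...,2]>.05)).astype(np.uint8),np.ones((3,3)))>0)
    for ax in((.5178,.099),(.5185,.1015)):
        def cost(p):
            x=ax[0]+.062*np.cos(p);y=ax[1]+.062*np.sin(p)
            q=np.array([proj(r,[x+.028*np.cos(a),y+.028*np.sin(a),z]) for z in(.055,.137) for a in t],np.float32)
            M=np.zeros(m.shape,np.uint8);cv2.fillPoly(M,[np.round(cv2.convexHull(q)*8).astype(np.int32)],255,cv2.LINE_AA,3)
            return np.abs(M/255.-m)[~ign].sum()
        A=np.arange(10,85,.5);C=[cost(np.radians(a)) for a in A];i=np.argmin(C)
        lo=[a for a,c in zip(A,C) if c<C[i]+4];print(n,ax,A[i],C[i],lo[0],lo[-1])
    print(fitcaddy(r,(.5175,.097),.013),fitcaddy(r,(.5175,.097),.016))
r=dict(np.load("top4.npz"));print([fitcaddy(r,(.5175,.097),z) for z in(.01,.016)])
```

```text
side1 (0.5178, 0.099) 68.0 21.615686274509805 66.5 69.5
side1 (0.5185, 0.1015) 69.0 22.780392156862746 67.0 70.5
(array([0.51901077, 0.1033657 ]), np.float64(26.881180042138347), np.float64(86.38254385880178)) (array([0.51929833, 0.10278126]), np.float64(27.25419765915814), np.float64(89.24109357132005))
side4 (0.5178, 0.099) 23.0 43.76862745098039 21.0 25.0
side4 (0.5185, 0.1015) 23.0 49.82352941176471 22.0 23.5
(array([0.51827826, 0.10266128]), np.float64(25.945711185806168), np.float64(83.73466214400842)) (array([0.51811528, 0.10287855]), np.float64(26.11266936977639), np.float64(77.83433778558177))
[(array([0.51673188, 0.10096301]), np.float64(26.969312840708728), np.float64(95.80735078364008)), (array([0.51641249, 0.10093922]), np.float64(26.862468644110756), np.float64(55.59942729922598))]
```

```bash
cat >> h.py <<'E'
def jars(r,x0,fix=False):
    P=cloud(r).reshape(-1,3);P=P[(np.hypot(P[:,0]-.518,P[:,1]-.099)<.098)&(P[:,2]>.055)&(P[:,2]<.14)]
    def cost(p):
        k=p[2]+np.arange(5)*2*np.pi/5
        C=np.c_[p[0]+.062*np.cos(k),p[1]+.062*np.sin(k)]
        d=np.abs(np.linalg.norm(P[:,None,:2]-C,axis=2)-.0275).min(1);return np.minimum(d,.006).mean()*1000
    b=min((minimize(cost,[*x0,np.radians(a)],method="Nelder-Mead",options=dict(initial_simplex=[[*x0,np.radians(a)],[x0[0]+.003,x0[1],np.radians(a)],[x0[0],x0[1]+.003,np.radians(a)],[*x0,np.radians(a+6)]])) for a in range(-8,64,8)),key=lambda k:k.fun)
    return len(P),b.x[:2].round(4),np.degrees(b.x[2]).round(2)%72,round(b.fun,2)
E
python3 - <<'E'
from h import *
for n in("top1","side1","top4","side4"):print(n,jars(dict(np.load(n+".npz")),(.518,.099)))
E
```

```text
top1 (668, array([0.5166, 0.0975]), np.float64(68.62), np.float64(2.57))
side1 (1914, array([0.5188, 0.0992]), np.float64(68.87), np.float64(1.81))
top4 (203, array([0.5151, 0.0982]), np.float64(28.04), np.float64(2.29))
side4 (1881, array([0.5191, 0.0992]), np.float64(26.6), np.float64(1.86))
```

The jar fit gives the red jar at about 26.6–27° and the front at about 26.5–27°. The caddy has not moved and the bar is still held.

```bash
python3 -c "
from workcell import env
print(env.hand_in())"
```

```text
the job is handed in; nothing more can be done
None
```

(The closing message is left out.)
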